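# Count out three tube caps and hold the block heater's lid open

## Task

Three uncapped tubes are standing in the block heater: first count exactly three of the five big orange caps from the blue pad into the empty white tray, each set down flat on its floor, and leave the other two big caps, the little pink cap and everything else on the bench where they are. Then, with the gripper's fingers (the black bar in front is made for it), raise the heater's clear lid, which falls shut by itself, and hold it still at 45 degrees from closed so that a colleague can reach in and cap the tubes. Finish while still holding the lid there: do not let go.

Things in the scene. Friction and masses are not known exactly. Their poses are not given: they have to be found in the camera images.
- cap0: One of five identical big orange screw caps, a plain disc 35 mm in diameter and 16 mm high, 14 g, loose, closed top up, on the blue pad; no two caps on the pad are nearer than 60 mm centre to centre. Origin: centre of its underside, z up; its yaw means nothing.
- cap1: One of five identical big orange screw caps, a plain disc 35 mm in diameter and 16 mm high, 14 g, loose, closed top up, on the blue pad; no two caps on the pad are nearer than 60 mm centre to centre. Origin: centre of its underside, z up; its yaw means nothing.
- cap2: One of five identical big orange screw caps, a plain disc 35 mm in diameter and 16 mm high, 14 g, loose, closed top up, on the blue pad; no two caps on the pad are nearer than 60 mm centre to centre. Origin: centre of its underside, z up; its yaw means nothing.
- cap3: One of five identical big orange screw caps, a plain disc 35 mm in diameter and 16 mm high, 14 g, loose, closed top up, on the blue pad; no two caps on the pad are nearer than 60 mm centre to centre. Origin: centre of its underside, z up; its yaw means nothing.
- cap4: One of five identical big orange screw caps, a plain disc 35 mm in diameter and 16 mm high, 14 g, loose, closed top up, on the blue pad; no two caps on the pad are nearer than 60 mm centre to centre. Origin: centre of its underside, z up; its yaw means nothing.
- pinkcap: The little pink cap, a disc 22 mm in diameter and 13 mm high, loose on the blue pad among the orange ones; not wanted. Origin: centre of its underside.
- pad: Blue bench pad, fixed, 240 mm (its x) by 170 mm (its y), 4 mm thick; the six caps stand on it in three rows about 80 mm apart along its x and two columns about 110 mm apart along its y (10 mm scatter), so fingers that close along its y are clear of the neighbours. Origin: centre of its underside, on the table.
- tray_in (a point): Centre of the inner floor (4 mm above the table) of the white counting tray, fixed. The tray is 200 mm long (along this point's x) and 110 mm wide (y) outside, 14 mm high, walls 4 mm thick, open on top, no dividers, empty at the start. z up.
- heater: The block heater, fixed: white housing 170 mm deep (its x) by 200 mm wide (y), 100 mm high, with a grey control side 45 mm wide and 85 mm high added at its -y side; three uncapped coloured tubes stand in the aluminium block inside. Origin: on the table under the middle of the lid; its -x side is the front, with the lid's bar; z up.
- heater_lid (a joint): Opening angle of the heater's lid in rad: 0 closed (level), 0.785 is 45 degrees, stop at 1.4. The lid is a clear panel 170 x 200 mm, 10 mm thick, with a blue frame, about 0.35 kg, hinged along the heater's far (+x) upper edge; opening lifts its front edge up and then away from the robot. It falls shut from every angle when let go; lifting takes about 2 N at the bar.
- lid_bar (a point): Middle of the black round bar by which the lid is lifted: 12 mm thick, running 100 mm along the heater's y, 45 mm in front of the lid's front edge and of the housing, with a 12 mm post at each end back to the lid; about 106 mm above the table when closed. It is free above, below, in front, and for 33 mm behind. It travels on a circle of radius 215 mm about the hinge line, and rises about 152 mm and goes back about 63 mm at 45 degrees. It may turn between the fingers.
- lid_hinge (a point): Middle of the lid's hinge line, on the heater's far upper edge, 100 mm above the table; the hinge runs along the heater's y. The bar lies 215 mm from it to -x (heater axes) and 5 mm above it when closed.
- beaker: Bystander: glass beaker, 90 mm across, 110 mm high, behind. Origin: centre of its underside.
- dish: Bystander: clear closed dish, 56 mm across, 14 mm high, near the front. Origin: centre of its underside.
- vial: Bystander: amber vial with black cap, 28 mm across, 50 mm high, behind the tray. Origin: centre of its underside.
- jar: Bystander: amber jar with blue cap, 60 mm across, 90 mm high, front right. Origin: centre of its underside.
Not all that is in view belongs to the job. What is shaped like the cap4 but purple or turquoise is not meant. What is shaped like the cap3 but green is not meant.

How it is judged:
By the outcome, as a careful person would: the job done as asked, in the order asked, and still so for the second after the job is handed in, while the arm keeps its last pose, push and grip.
It also fails if it takes over 72 s, if anything falls off the work surface, if the arm or the gripper's body presses on something with over 40 N, if the wrist force passes 120 N, or if a joint passes its speed limit or range.

## Robot

A 6-joint arm with a two-finger parallel gripper is mounted at the origin on the work surface. World frame = base frame: x ahead of the robot, y to its left, z up, the work surface at z = 0. Lengths are in m, angles in degrees, forces in N, time in s.
With the tool pointing down it reaches from about 0.35 to 0.875 m from the base axis. Payload 4.2 kg.
Tool frame: the origin (TCP) lies midway between the tips of the shut fingers; the grasp point (between the pads) lies 19 mm behind it; z points along the fingers, y is the line along which they close (so a half turn about z gives the same grasp; the last joint's range is limited). The gripper opens to 87 mm and grips with 3 to 60 N. Pads are 19 mm wide; open, the fingers measure 117 mm over their backs; the gripper's body (75 mm by 190 mm) begins 51 mm behind the grasp point.
Start: joints at [-55.485, 22.042, 0.453, 0, -68.411, -14.817], TCP at [0.211, -0.588, 0.223] pointing down, gripper open.
Joint ranges: [-179.83, 179.83], [-69.29, 118.12], [-61.27, 80.66], [-181.25, 117.63], [-171.15, -9.14], [-177.46, 177.46]. Speed limits (degrees/s): [159.86, 159.86, 180, 180, 180, 180].

## Interface

Orientations are given as a 3x3 rotation matrix whose columns are the frame's x, y, z axes.
In Python, from station import sense, capture, camera_params, finish_job gives the robot as it stands.
- The arm moves only by the tool drive_tool, never from a script. Its argument "rows" is a list of rows, each an object of numbers: "tx", "ty", "tz": the shift along the tool's x, y, z in cm; "ax", "ay", "az": the turn, a rotation vector about the tool's x, y, z in rad; "claw": the finger opening in cm, from 0 to 8.7. In form: [{"tx": .., "ty": .., "tz": .., "ax": .., "ay": .., "az": .., "claw": ..}, ...]. A call has 1 to 10 rows; each row shifts and turns the commanded pose from where the row before left it, along the tool's axes as they then stand; what a row does not reach is not made up. A row lasts 1/12 s, in which the tool goes at most 41.7 mm and 7.16 degrees, less where a joint would pass 70% of its speed; a pose out of reach is approached as far as the arm can. A call with a gripper value outside its range is refused whole. The fingers move at their own pace and stop on an object; the grip force is fixed at half the most. Time passes only in rows, so rows that do not move let the fingers close. It gives the time, the measured TCP pose, the force, the opening and the grip force at its end, in the units of the state.
- sense(): the state, without advancing time (a new reading comes with each control period).
- capture(name): name is "side" or "top"; returns (picture, depth): 420x560x3 uint8, red, green, blue; 420x560 float32, m along the optical axis (not along the pixel's ray), 0 where there is no reading.
- camera_params(name): a dict with "intrinsics" (3x3 intrinsics, pixels), "k1" (the pictures are not rectified: a ray, as slopes to the right and down, at radius r is drawn at 1 + k1 r^2 times it, then the intrinsics apply), "R" (3x3) and "t" (3): a world point X has camera coordinates R X + t. Camera axes: x right, y down, z forward; pixel columns grow to the right and rows downward; lengths in m; the calibration is good to about 2 mm. A picture is of the moment at which its call begins. camera_params takes no time and is no camera call.
- finish_job(): hands the job in; it is judged then, once.
The state is a dict: "time_s": time; "joints": joint angles; "joint_velocities": joint speeds; "effort": joint torques, N m; "tcp_pos": TCP position; "ee_rot": TCP orientation; "wrist_force": force on the tool from outside, world axes, zero at the start; "moment": the same for the moment, N m; "gripper_width": opening from 0.0 (shut) to 1.0 (fully open); "gripper_force": force on a finger pad.
Only numpy, scipy, OpenCV 4.12 (cv2) and the standard library are available. Lean on these libraries where they do the work, as an engineer would, in place of code of your own. Each camera call takes 0.05 s, during which the arm holds its last target. There are 200 camera calls.

## Working session

There is one attempt and no reset: what is moved stays moved. The work goes in short steps, Python scripts to look and compute and a tool call to move; the robot and the scene stay as the last step left them, time stands still between calls to the robot, and variables do not carry over. Pictures are saved under pics/ and viewed, at most 10 in all, crops included, and the job is handed in when it is done.

Besides the shell and the picture viewer there is one more tool, called after ">>>" by a JSON object that holds its "name" and its "arguments", one argument or row to a line. drive_tool: Moves the arm, as the interface text tells. Its arguments: {"type":"object","properties":{"rows":{"type":"array"}},"required":["rows"]}

```bash
mkdir -p pics; cat > h.py <<'E'
import numpy as np, cv2
from station import sense,capture,camera_params
def world(name,u,v,depth):
    p=camera_params(name);K=np.array(p["intrinsics"]);R=np.array(p["R"]);t=np.array(p["t"])
    d=cv2.undistortPoints(np.array([[[u,v]]],float),K,np.array([p["k1"],0,0,0.]))[0,0]
    return R.T@(np.array([d[0],d[1],1])*depth-t)
def ray(name,u,v):
    p=camera_params(name);R=np.array(p["R"]);t=np.array(p["t"])
    return -R.T@t, world(name,u,v,1.)+R.T@t
def onz(name,u,v,z):
    o,d=ray(name,u,v);return o+d*(z-o[2])/d[2]
def tri(a,b):
    (o,d),(p,e)=ray(*a),ray(*b)
    s=np.linalg.lstsq(np.c_[d,-e],p-o,rcond=None)[0]
    x,y=o+d*s[0],p+e*s[1];return (x+y)/2,np.linalg.norm(x-y)
def proj(name,X):
    p=camera_params(name);return cv2.projectPoints(np.array(X,float).reshape(-1,3),cv2.Rodrigues(np.array(p["R"]))[0],np.array(p["t"],float),np.array(p["intrinsics"]),np.array([p["k1"],0,0,0.]))[0][:,0]
E
python3 - <<'E'
from h import *
np.set_printoptions(precision=4,suppress=True)
for n in("side","top"):
    im,d=capture(n);cv2.imwrite(f"pics/{n}0.png",im[:,:,::-1]);np.savez(f"{n}0.npz",im=im,d=d)
    p=camera_params(n);print(n,p, "cam",-np.array(p["R"]).T@np.array(p["t"]))
s=sense();print(s)
E
```

```text
side {'intrinsics': array([[417.891 ,   0.    , 277.0464],
       [  0.    , 417.891 , 209.9834],
       [  0.    ,   0.    ,   1.    ]]), 'k1': -0.05015225472522583, 'R': array([[-0.9907, -0.135 , -0.018 ],
       [-0.0921,  0.7613, -0.6419],
       [ 0.1004, -0.6342, -0.7666]]), 't': array([0.5663, 0.0981, 1.0957])} cam [0.46   0.6967 0.9132]
top {'intrinsics': array([[449.1177,   0.    , 280.5381],
       [  0.    , 449.1177, 206.8878],
       [  0.    ,   0.    ,   1.    ]]), 'k1': -0.09097143872185777, 'R': array([[-0.0128, -0.9999,  0.005 ],
       [-0.9984,  0.0125, -0.0557],
       [ 0.0556, -0.0057, -0.9984]]), 't': array([0.031 , 0.5704, 1.568 ])} cam [0.4826 0.0328 1.5972]
{'time_s': 0.1, 'joints': array([-55.4846,  22.089 ,   0.3869,  -0.0228, -68.4104, -14.8153]), 'joint_velocities': array([ 0.0441,  0.0398,  0.1366,  0.0923,  0.0102, -0.0713]), 'effort': array([ -0.0004, -39.1692,  18.7935,   4.2319,   0.0135,  -0.0001]), 'tcp_pos': array([ 0.2105, -0.5879,  0.2215]), 'ee_rot': array([[-0.9415, -0.337 , -0.0008],
       [-0.337 ,  0.9415,  0.0018],
       [ 0.0001,  0.002 , -1.    ]]), 'wrist_force': array([-0.5317, -0.36  ,  0.0417]), 'moment': array([0.0596, 0.    , 0.0075]), 'gripper_force': 0.0, 'gripper_width': 1.0012984879541065}
```

View pics/side0.png

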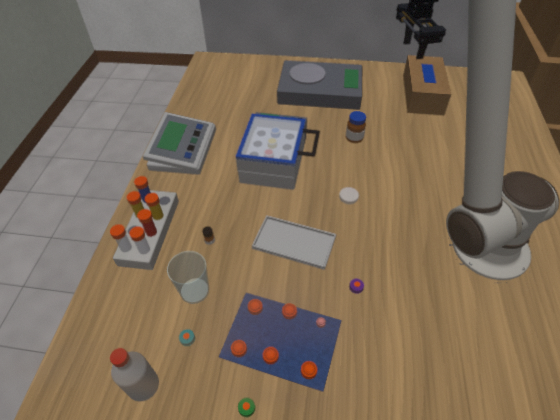

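View pics/top0.png

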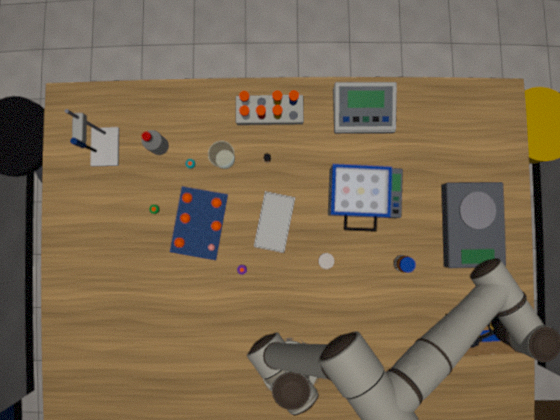

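The side view shows five orange caps on the blue pad at about (255,306), (289,311), (238,347), (271,354) and (309,369). In the top view they are at (187,198), (216,203), (185,218), (216,226) and (179,242).

Things that could be mistaken for them (top view):
- the pink cap at (211,247)
- purple at (242,269)
- turquoise at (190,164)
- green at (154,210)
- the rack tube caps near (245–294,96–111)
- the bottle at (147,136)

I choose only the caps on the pad, and will check them in a close crop.

```bash
python3 - <<'E'
from h import *
np.set_printoptions(precision=4,suppress=True)
im={n:np.load(n+"0.npz") for n in("side","top")}
def caps(n,box):
    I=im[n]["im"];h=cv2.cvtColor(I,cv2.COLOR_RGB2HSV);m=(((h[...,0]<14)|(h[...,0]>170))&(h[...,1]>110)&(h[...,2]>90)).astype(np.uint8)
    x0,y0,x1,y1=box;k=np.zeros_like(m);k[y0:y1,x0:x1]=m[y0:y1,x0:x1]
    _,_,st,c=cv2.connectedComponentsWithStats(k);return [(tuple(c[i]),st[i,4]) for i in range(1,len(c)) if st[i,4]>8]
S=caps("side",(220,295,345,385));T=caps("top",(168,185,230,262))
print(len(S),len(T))
for t,a in T:
    r=min(((*tri(("top",*t),("side",*s)),s,b) for s,b in S),key=lambda r:r[1]+abs(r[0][2]-.02))
    print(np.round(t,1),a,np.round(r[2],1),r[3],"X",r[0],"gap",r[1],"atz.02",onz("top",*t,.02)[:2])
# bar and tray depth points
for u,v in((254,247),(292,252),(262,193),(294,197)):print("tray",onz("top",u,v,.014))
for u,v in((346,229),(375,230),(361,230)):
    print("bar",onz("top",u,v,.106))
I=im["top"]["im"];J=im["side"]["im"]
a=cv2.resize(I[180:270,165:300],None,fx=4,fy=4,interpolation=cv2.INTER_CUBIC)
b=cv2.resize(I[155:240,322:412],None,fx=4,fy=4,interpolation=cv2.INTER_CUBIC)
c=cv2.resize(J[105:190,235:325],None,fx=4,fy=4,interpolation=cv2.INTER_CUBIC)
cv2.imwrite("pics/c1.png",a[...,::-1]);cv2.imwrite("pics/c2.png",np.hstack([b,c])[...,::-1])
E
```

```text
5 5
[186.6 197.4] 85 [238.3 347.8] 210 X [0.6091 0.3566 0.0124] gap 0.0009522590282471339 atz.02 [0.608 0.355]
[216.  202.3] 84 [254.6 306.1] 173 X [0.5902 0.2519 0.013 ] gap 0.0006266932628070618 atz.02 [0.5894 0.2509]
[184.6 217.7] 84 [270.3 354.9] 215 X [0.5368 0.3637 0.0134] gap 8.451946115157459e-05 atz.02 [0.5366 0.3623]
[215.8 225.4] 85 [289.1 310.2] 191 X [0.5082 0.253  0.0144] gap 0.00024887186012004947 atz.02 [0.508  0.2522]
[178.9 242.3] 87 [308.6 369.3] 236 X [0.4506 0.3844 0.013 ] gap 0.000619672429949451 atz.02 [0.4504 0.3829]
tray [0.4307 0.1188 0.014 ]
tray [ 0.4115 -0.0145  0.014 ]
tray [0.6208 0.0887 0.014 ]
tray [ 0.6052 -0.0243  0.014 ]
bar [ 0.4893 -0.1925  0.106 ]
bar [ 0.4846 -0.2897  0.106 ]
bar [ 0.4852 -0.2426  0.106 ]
```

View pics/c1.png

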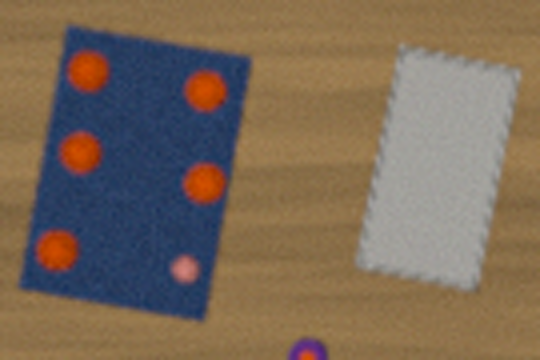

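View pics/c2.png

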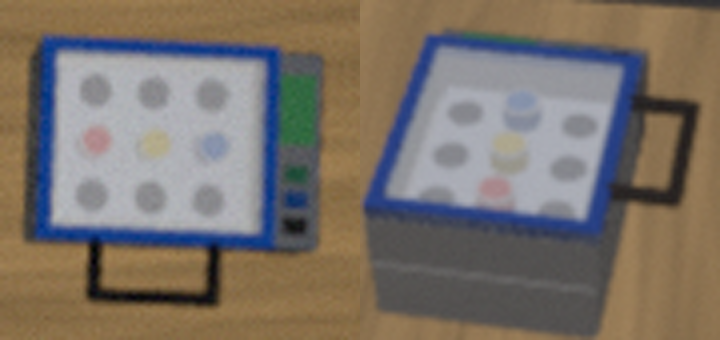

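The crop confirms five orange caps, with the pink one at crop (185,268), and the tray's corners. The heater crop shows the black bar from (90,298) to (216,302).

```bash
python3 - <<'E'
from h import *
np.set_printoptions(precision=4,suppress=True)
f=lambda x0,y0,u,v:(x0+(u+.5)/4-.5,y0+(v+.5)/4-.5)
for n,t,s in(("barL",(92,298),(678-360,198)),("barR",(214,302),(690-360,104)),("lidFL",(42,240),(604-360,234)),("lidFR",(277,247),(644-360,56)),("lidBL",(44,40),(368-360,203))):
    print(n,*tri(("top",*f(322,155,*t)),("side",*f(235,105,*s))))
# tray corners, rim z .014
tr=[f(165,180,u,v) for u,v in((401,45),(520,70),(478,290),(358,267))]
P=np.array([onz("top",*p,.014) for p in tr]);print("tray",P[:,:2],P.mean(0),"sizes",np.linalg.norm(P[0]-P[1]),np.linalg.norm(P[1]-P[2]),"yaw",np.degrees(np.arctan2(*(P[0]+P[1]-P[2]-P[3])[[1,0]])))
sd=((254,242),(267,219),(335,238),(326,264))
for p in sd: print(onz("side",*p,.014)[:2])
print(np.mean([onz("side",*p,.014) for p in sd],0))
d=np.load("top0.npz")["d"]
for n,(u,v) in dict(cap=(185,218),cap2=(216,226),cap3=(179,242),padc=(199,222),tray=(274,221),bar=(360,230),beaker=(222,155),jar=(405,264),purple=(242,269),dish=(327,261)).items():
    D=np.median(d[v-1:v+2,u-1:u+2]);print(n,D,world("top",u,v,D))
E
```

```text
barL [ 0.4891 -0.1878  0.1065] 0.0002850870468511296
barR [ 0.4862 -0.2894  0.1089] 0.004126004991202831
lidFL [ 0.5377 -0.1473  0.1044] 0.00025567002054696723
lidFR [ 0.5284 -0.3439  0.1079] 0.0015935550273739232
lidBL [ 0.7048 -0.1513  0.1121] 0.000753618294400435
tray [[ 0.6282  0.0784]
 [ 0.6047 -0.0265]
 [ 0.4114  0.0132]
 [ 0.4329  0.1184]] [0.5193 0.0459 0.014 ] sizes 0.10752990008612925 0.1973502066098283 yaw -11.582732524537668
[0.6233 0.0694]
[ 0.6009 -0.0118]
[0.412  0.0303]
[0.4307 0.1145]
[0.5168 0.0506 0.014 ]
cap 1.5747306 [0.5354 0.3606 0.0211]
cap2 1.5747899 [0.5061 0.2514 0.02  ]
cap3 1.5685952 [0.4513 0.3818 0.0224]
padc 1.5900465 [0.5212 0.3139 0.0052]
tray 1.5941817 [0.5216 0.0475 0.0026]
bar 1.4877876 [ 0.4853 -0.2388  0.1088]
beaker 1.6078366 [0.7607 0.2314 0.0012]
jar 1.5029027 [ 0.3683 -0.3935  0.088 ]
purple 1.570111 [0.3543 0.1616 0.0168]
dish 1.574964 [ 0.3782 -0.1371  0.0149]
```

>>> {"name": "drive_tool", "arguments": {
  "rows": [
    {"az": 0.1, "claw": 8.7},
    {"tx": -3, "az": 0.1},
    {"tx": -4, "az": 0.1},
    {"tx": -4, "az": 0.1},
    {"tx": -4, "ty": 1, "az": 0.1},
    {"tx": -4, "ty": 2},
    {"tx": -3, "ty": 3},
    {"ty": 4},
    {"ty": 4},
    {"ty": 4}
  ]
}}

```text
invalid input at $.rows[0]: expected keys tx, ty, tz, ax, ay, az, claw
```

>>> {"name": "drive_tool", "arguments": {
  "rows": [
    {"tx": 0, "ty": 0, "tz": 0, "ax": 0, "ay": 0, "az": 0.104, "claw": 8.7},
    {"tx": -3, "ty": 0, "tz": 0, "ax": 0, "ay": 0, "az": 0.104, "claw": 8.7},
    {"tx": -4, "ty": 0, "tz": 0, "ax": 0, "ay": 0, "az": 0.104, "claw": 8.7},
    {"tx": -4, "ty": 0, "tz": 0, "ax": 0, "ay": 0, "az": 0.104, "claw": 8.7},
    {"tx": -4, "ty": 1, "tz": 0, "ax": 0, "ay": 0, "az": 0.104, "claw": 8.7},
    {"tx": -3, "ty": 2, "tz": 0, "ax": 0, "ay": 0, "az": 0, "claw": 8.7},
    {"tx": -1, "ty": 4, "tz": 0, "ax": 0, "ay": 0, "az": 0, "claw": 8.7},
    {"tx": 0, "ty": 4, "tz": 0, "ax": 0, "ay": 0, "az": 0, "claw": 8.7},
    {"tx": 0, "ty": 4, "tz": 0, "ax": 0, "ay": 0, "az": 0, "claw": 8.7},
    {"tx": 0, "ty": 4, "tz": 0, "ax": 0, "ay": 0, "az": 0, "claw": 8.7}
  ]
}}

```text
time_s: 0.93
tcp_pos: [0.4311, -0.3953, 0.2215]
ee_rot: [[-0.984, 0.175, -0.001], [0.175, 0.984, 0.001], [0.002, 0.001, -1.0]]
wrist_force: [1.2, 0.3, -0.2]
gripper_width: 0.997
gripper_force: 0.0
```

>>> {"name": "drive_tool", "arguments": {
  "rows": [
    {"tx": 0.2, "ty": 4, "tz": 0, "ax": 0, "ay": 0, "az": 0, "claw": 8.7},
    {"tx": 0.2, "ty": 4, "tz": 0, "ax": 0, "ay": 0, "az": 0, "claw": 8.7},
    {"tx": 0.2, "ty": 4, "tz": 0, "ax": 0, "ay": 0, "az": 0, "claw": 8.7},
    {"tx": 0.2, "ty": 4, "tz": 0, "ax": 0, "ay": 0, "az": 0, "claw": 8.7},
    {"tx": 0.2, "ty": 4, "tz": 0, "ax": 0, "ay": 0, "az": 0, "claw": 8.7},
    {"tx": 0.2, "ty": 4, "tz": 0, "ax": 0, "ay": 0, "az": 0, "claw": 8.7},
    {"tx": 0.2, "ty": 4, "tz": 0, "ax": 0, "ay": 0, "az": 0, "claw": 8.7},
    {"tx": 0.2, "ty": 4, "tz": 0, "ax": 0, "ay": 0, "az": 0, "claw": 8.7},
    {"tx": 0.2, "ty": 4, "tz": 0, "ax": 0, "ay": 0, "az": 0, "claw": 8.7},
    {"tx": 0.2, "ty": 4, "tz": 0, "ax": 0, "ay": 0, "az": 0, "claw": 8.7}
  ]
}}

```text
time_s: 1.77
tcp_pos: [0.4809, 0.0019, 0.2224]
ee_rot: [[-0.985, 0.175, -0.0], [0.175, 0.985, 0.0], [0.0, 0.0, -1.0]]
wrist_force: [1.1, 0.9, 1.0]
gripper_width: 1.001
gripper_force: 0.0
```

>>> {"name": "drive_tool", "arguments": {
  "rows": [
    {"tx": 0.2, "ty": 4, "tz": 0, "ax": 0, "ay": 0, "az": 0, "claw": 8.7},
    {"tx": 0.2, "ty": 4, "tz": 0, "ax": 0, "ay": 0, "az": 0, "claw": 8.7},
    {"tx": 0.2, "ty": 4, "tz": 0, "ax": 0, "ay": 0, "az": 0, "claw": 8.7},
    {"tx": 0.2, "ty": 4, "tz": 0, "ax": 0, "ay": 0, "az": 0, "claw": 8.7},
    {"tx": 0.2, "ty": 4, "tz": 1, "ax": 0, "ay": 0, "az": 0, "claw": 8.7},
    {"tx": 0.2, "ty": 0, "tz": 4, "ax": 0, "ay": 0, "az": 0, "claw": 8.7},
    {"tx": 0, "ty": 0, "tz": 4, "ax": 0, "ay": 0, "az": 0, "claw": 8.7},
    {"tx": 0, "ty": 0, "tz": 3, "ax": 0, "ay": 0, "az": 0, "claw": 8.7},
    {"tx": 0, "ty": 0, "tz": 0, "ax": 0, "ay": 0, "az": 0, "claw": 8.7},
    {"tx": 0, "ty": 0, "tz": 0, "ax": 0, "ay": 0, "az": 0, "claw": 8.7}
  ]
}}

```text
time_s: 2.6
tcp_pos: [0.5041, 0.1984, 0.1015]
ee_rot: [[-0.985, 0.175, -0.003], [0.175, 0.985, -0.003], [0.002, -0.003, -1.0]]
wrist_force: [0.6, 0.4, 0.7]
gripper_width: 1.0
gripper_force: 0.0
```

>>> {"name": "drive_tool", "arguments": {
  "rows": [
    {"tx": 0.3, "ty": 3.0, "tz": 0, "ax": 0, "ay": 0, "az": 0, "claw": 8.7},
    {"tx": 0.25, "ty": 2.4, "tz": 2, "ax": 0, "ay": 0, "az": 0, "claw": 8.0},
    {"tx": 0, "ty": 0, "tz": 3, "ax": 0, "ay": 0, "az": 0, "claw": 7.5},
    {"tx": 0, "ty": 0, "tz": 2.5, "ax": 0, "ay": 0, "az": 0, "claw": 7},
    {"tx": 0, "ty": 0, "tz": 1.5, "ax": 0, "ay": 0, "az": 0, "claw": 6},
    {"tx": 0, "ty": 0, "tz": 0.35, "ax": 0, "ay": 0, "az": 0, "claw": 6},
    {"tx": 0, "ty": 0, "tz": 0, "ax": 0, "ay": 0, "az": 0, "claw": 6},
    {"tx": 0, "ty": 0, "tz": 0, "ax": 0, "ay": 0, "az": 0, "claw": 6}
  ]
}}

```text
time_s: 3.27
tcp_pos: [0.5104, 0.2542, 0.0114]
ee_rot: [[-0.985, 0.175, 0.004], [0.175, 0.985, 0.003], [-0.003, 0.003, -1.0]]
wrist_force: [0.7, 0.3, -0.1]
gripper_width: 0.699
gripper_force: 0.0
```

```bash
python3 - <<'E'
from h import *
im,d=capture("side");cv2.imwrite("pics/g1.png",cv2.resize(im[270:400,210:370],None,fx=4,fy=4,interpolation=cv2.INTER_CUBIC)[...,::-1])
print(proj("side",[[.508,.2525,.02],[.5367,.363,.02]]))
E
```

```text
[[289.29326047 308.98578725]
 [270.24323399 353.44963925]]
```

View pics/g1.png

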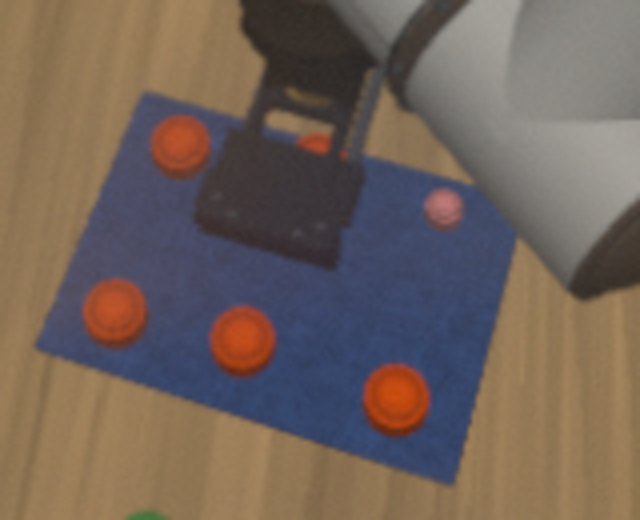

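The cap shows between the open fingers at crop (318,145), so I'll lower a little, close and lift.

>>> {"name": "drive_tool", "arguments": {
  "rows": [
    {"tx": 0.2, "ty": -0.1, "tz": 0.35, "ax": 0, "ay": 0, "az": 0, "claw": 5},
    {"tx": 0, "ty": 0, "tz": 0, "ax": 0, "ay": 0, "az": 0, "claw": 2.5},
    {"tx": 0, "ty": 0, "tz": 0, "ax": 0, "ay": 0, "az": 0, "claw": 2.5},
    {"tx": 0, "ty": 0, "tz": 0, "ax": 0, "ay": 0, "az": 0, "claw": 2.5},
    {"tx": 0, "ty": 0, "tz": 0, "ax": 0, "ay": 0, "az": 0, "claw": 2.5},
    {"tx": 0, "ty": 0, "tz": 0, "ax": 0, "ay": 0, "az": 0, "claw": 2.5},
    {"tx": 0, "ty": 0, "tz": 0, "ax": 0, "ay": 0, "az": 0, "claw": 2.5}
  ]
}}

```text
time_s: 3.9
tcp_pos: [0.5067, 0.2527, 0.0058]
ee_rot: [[-0.985, 0.175, 0.0], [0.175, 0.985, 0.0], [-0.0, 0.0, -1.0]]
wrist_force: [0.3, -0.4, 2.3]
gripper_width: 0.392
gripper_force: 30.0
```

>>> {"name": "drive_tool", "arguments": {
  "rows": [
    {"tx": 0, "ty": 0, "tz": -2, "ax": 0, "ay": 0, "az": 0, "claw": 2.5},
    {"tx": 0, "ty": 0, "tz": -3, "ax": 0, "ay": 0, "az": 0, "claw": 2.5},
    {"tx": -1, "ty": -2, "tz": -1, "ax": 0, "ay": 0, "az": 0, "claw": 2.5},
    {"tx": -2, "ty": -3.5, "tz": 0, "ax": 0, "ay": 0, "az": 0, "claw": 2.5},
    {"tx": -2, "ty": -3.5, "tz": 0, "ax": 0, "ay": 0, "az": 0, "claw": 2.5},
    {"tx": -2, "ty": -3.5, "tz": 0, "ax": 0, "ay": 0, "az": 0, "claw": 2.5},
    {"tx": -1.5, "ty": -3.5, "tz": 0, "ax": 0, "ay": 0, "az": 0, "claw": 2.5},
    {"tx": -1.3, "ty": -2.6, "tz": 0, "ax": 0, "ay": 0, "az": 0, "claw": 2.5},
    {"tx": -0.5, "ty": -1.5, "tz": 0, "ax": 0, "ay": 0, "az": 0, "claw": 2.5},
    {"tx": 0, "ty": 0, "tz": 0, "ax": 0, "ay": 0, "az": 0, "claw": 2.5}
  ]
}}

```text
time_s: 4.73
tcp_pos: [0.5727, 0.0334, 0.0651]
ee_rot: [[-0.984, 0.18, -0.001], [0.18, 0.984, -0.0], [0.001, -0.001, -1.0]]
wrist_force: [-0.2, 1.0, -0.1]
gripper_width: 0.392
gripper_force: 30.0
```

>>> {"name": "drive_tool", "arguments": {
  "rows": [
    {"tx": 0, "ty": 0, "tz": 2.5, "ax": 0, "ay": 0, "az": 0, "claw": 2.5},
    {"tx": 0, "ty": 0, "tz": 1.5, "ax": 0, "ay": 0, "az": 0, "claw": 2.5},
    {"tx": 0, "ty": 0, "tz": 1, "ax": 0, "ay": 0, "az": 0, "claw": 2.5},
    {"tx": 0, "ty": 0, "tz": 0, "ax": 0, "ay": 0, "az": 0, "claw": 2.5}
  ]
}}

```text
time_s: 5.07
tcp_pos: [0.571, 0.0367, 0.0132]
ee_rot: [[-0.985, 0.175, -0.005], [0.175, 0.985, -0.001], [0.004, -0.002, -1.0]]
wrist_force: [0.4, -1.1, 0.2]
gripper_width: 0.391
gripper_force: 30.0
```

>>> {"name": "drive_tool", "arguments": {
  "rows": [
    {"tx": 0, "ty": 0, "tz": 0.4, "ax": 0, "ay": 0, "az": 0, "claw": 2.5},
    {"tx": 0, "ty": 0, "tz": 0.3, "ax": 0, "ay": 0, "az": 0, "claw": 2.5},
    {"tx": 0, "ty": 0, "tz": 0, "ax": 0, "ay": 0, "az": 0, "claw": 2.5},
    {"tx": 0, "ty": 0, "tz": 0, "ax": 0, "ay": 0, "az": 0, "claw": 2.5}
  ]
}}

```text
time_s: 5.4
tcp_pos: [0.5731, 0.0369, 0.0091]
ee_rot: [[-0.985, 0.175, 0.001], [0.175, 0.985, 0.0], [-0.001, 0.0, -1.0]]
wrist_force: [0.3, -0.9, -0.1]
gripper_width: 0.395
gripper_force: 30.0
```

>>> {"name": "drive_tool", "arguments": {
  "rows": [
    {"tx": 0, "ty": 0, "tz": 0.2, "ax": 0, "ay": 0, "az": 0, "claw": 2.5},
    {"tx": 0, "ty": 0, "tz": 0.1, "ax": 0, "ay": 0, "az": 0, "claw": 2.5},
    {"tx": 0, "ty": 0, "tz": 0, "ax": 0, "ay": 0, "az": 0, "claw": 2.5},
    {"tx": 0, "ty": 0, "tz": 0, "ax": 0, "ay": 0, "az": 0, "claw": 2.5},
    {"tx": 0, "ty": 0, "tz": 0, "ax": 0, "ay": 0, "az": 0, "claw": 2.5}
  ]
}}

```text
time_s: 5.82
tcp_pos: [0.573, 0.0367, 0.0058]
ee_rot: [[-0.985, 0.175, 0.001], [0.175, 0.985, 0.0], [-0.001, 0.0, -1.0]]
wrist_force: [-0.3, -0.4, 1.2]
gripper_width: 0.391
gripper_force: 30.0
```

>>> {"name": "drive_tool", "arguments": {
  "rows": [
    {"tx": 0, "ty": 0, "tz": 0, "ax": 0, "ay": 0, "az": 0, "claw": 5},
    {"tx": 0, "ty": 0, "tz": 0, "ax": 0, "ay": 0, "az": 0, "claw": 5},
    {"tx": 0, "ty": 0, "tz": 0, "ax": 0, "ay": 0, "az": 0, "claw": 5},
    {"tx": 0, "ty": 0, "tz": -1.5, "ax": 0, "ay": 0, "az": 0, "claw": 5},
    {"tx": 0, "ty": 0, "tz": -3, "ax": 0, "ay": 0, "az": 0, "claw": 5.5},
    {"tx": 0, "ty": 0, "tz": -3, "ax": 0, "ay": 0, "az": 0, "claw": 6},
    {"tx": 1, "ty": 3.5, "tz": 0, "ax": 0, "ay": 0, "az": 0, "claw": 6},
    {"tx": 1.2, "ty": 4, "tz": 0, "ax": 0, "ay": 0, "az": 0, "claw": 6},
    {"tx": 1.2, "ty": 4, "tz": 0, "ax": 0, "ay": 0, "az": 0, "claw": 6},
    {"tx": 1.2, "ty": 4, "tz": 0, "ax": 0, "ay": 0, "az": 0, "claw": 6}
  ]
}}

```text
time_s: 6.65
tcp_pos: [0.5542, 0.1982, 0.0809]
ee_rot: [[-0.984, 0.176, 0.0], [0.176, 0.984, 0.0], [-0.0, 0.0, -1.0]]
wrist_force: [0.4, -0.3, 0.0]
gripper_width: 0.687
gripper_force: 0.0
```

>>> {"name": "drive_tool", "arguments": {
  "rows": [
    {"tx": 1.2, "ty": 4, "tz": 0, "ax": 0, "ay": 0, "az": 0, "claw": 6},
    {"tx": 1.2, "ty": 4, "tz": 0, "ax": 0, "ay": 0, "az": 0, "claw": 6},
    {"tx": 1.2, "ty": 4, "tz": 0, "ax": 0, "ay": 0, "az": 0, "claw": 6},
    {"tx": 0.8, "ty": 2.5, "tz": 0, "ax": 0, "ay": 0, "az": 0, "claw": 6},
    {"tx": 0.3, "ty": 1.5, "tz": 0, "ax": 0, "ay": 0, "az": 0, "claw": 6},
    {"tx": 0, "ty": 0, "tz": 0, "ax": 0, "ay": 0, "az": 0, "claw": 6},
    {"tx": 0, "ty": 0, "tz": 0, "ax": 0, "ay": 0, "az": 0, "claw": 6}
  ]
}}

```text
time_s: 7.23
tcp_pos: [0.5361, 0.3624, 0.08]
ee_rot: [[-0.985, 0.175, -0.001], [0.175, 0.985, -0.001], [0.001, -0.001, -1.0]]
wrist_force: [-0.5, -0.5, -0.2]
gripper_width: 0.69
gripper_force: 0.0
```

>>> {"name": "drive_tool", "arguments": {
  "rows": [
    {"tx": 0, "ty": 0, "tz": 3, "ax": 0, "ay": 0, "az": 0, "claw": 6},
    {"tx": 0, "ty": 0, "tz": 2.5, "ax": 0, "ay": 0, "az": 0, "claw": 6},
    {"tx": 0, "ty": 0, "tz": 1.3, "ax": 0, "ay": 0, "az": 0, "claw": 6},
    {"tx": 0, "ty": 0, "tz": 0.6, "ax": 0, "ay": 0, "az": 0, "claw": 6},
    {"tx": 0, "ty": 0, "tz": 0, "ax": 0, "ay": 0, "az": 0, "claw": 6},
    {"tx": 0, "ty": 0, "tz": 0, "ax": 0, "ay": 0, "az": 0, "claw": 5},
    {"tx": 0, "ty": 0, "tz": 0, "ax": 0, "ay": 0, "az": 0, "claw": 2.5},
    {"tx": 0, "ty": 0, "tz": 0, "ax": 0, "ay": 0, "az": 0, "claw": 2.5},
    {"tx": 0, "ty": 0, "tz": 0, "ax": 0, "ay": 0, "az": 0, "claw": 2.5},
    {"tx": 0, "ty": 0, "tz": 0, "ax": 0, "ay": 0, "az": 0, "claw": 2.5}
  ]
}}

```text
time_s: 8.07
tcp_pos: [0.5366, 0.3625, 0.007]
ee_rot: [[-0.984, 0.175, 0.0], [0.175, 0.984, 0.001], [-0.0, 0.001, -1.0]]
wrist_force: [-0.9, -0.5, 1.2]
gripper_width: 0.393
gripper_force: 11.9
```

>>> {"name": "drive_tool", "arguments": {
  "rows": [
    {"tx": 0, "ty": 0, "tz": 0, "ax": 0, "ay": 0, "az": 0, "claw": 2.5},
    {"tx": 0, "ty": 0, "tz": -2, "ax": 0, "ay": 0, "az": 0, "claw": 2.5},
    {"tx": 0, "ty": 0, "tz": -4, "ax": 0, "ay": 0, "az": 0, "claw": 2.5},
    {"tx": -0.3, "ty": -2, "tz": 0, "ax": 0, "ay": 0, "az": 0, "claw": 2.5},
    {"tx": -0.5, "ty": -4, "tz": 0, "ax": 0, "ay": 0, "az": 0, "claw": 2.5},
    {"tx": -0.5, "ty": -4, "tz": 0, "ax": 0, "ay": 0, "az": 0, "claw": 2.5},
    {"tx": -0.5, "ty": -4, "tz": 0, "ax": 0, "ay": 0, "az": 0, "claw": 2.5},
    {"tx": -0.5, "ty": -4, "tz": 0, "ax": 0, "ay": 0, "az": 0, "claw": 2.5},
    {"tx": -0.5, "ty": -4, "tz": 0, "ax": 0, "ay": 0, "az": 0, "claw": 2.5},
    {"tx": -0.5, "ty": -4, "tz": 0, "ax": 0, "ay": 0, "az": 0, "claw": 2.5}
  ]
}}

```text
time_s: 8.9
tcp_pos: [0.5229, 0.0991, 0.0668]
ee_rot: [[-0.985, 0.175, 0.0], [0.175, 0.985, 0.0], [-0.0, 0.0, -1.0]]
wrist_force: [0.4, -0.1, -0.5]
gripper_width: 0.391
gripper_force: 30.0
```

>>> {"name": "drive_tool", "arguments": {
  "rows": [
    {"tx": -0.3, "ty": -3, "tz": 0, "ax": 0, "ay": 0, "az": 0, "claw": 2.5},
    {"tx": -0.2, "ty": -2.4, "tz": 0, "ax": 0, "ay": 0, "az": 0, "claw": 2.5},
    {"tx": 0, "ty": 0, "tz": 0, "ax": 0, "ay": 0, "az": 0, "claw": 2.5},
    {"tx": 0, "ty": 0, "tz": 2.5, "ax": 0, "ay": 0, "az": 0, "claw": 2.5},
    {"tx": 0, "ty": 0, "tz": 1.5, "ax": 0, "ay": 0, "az": 0, "claw": 2.5},
    {"tx": 0, "ty": 0, "tz": 1.2, "ax": 0, "ay": 0, "az": 0, "claw": 2.5},
    {"tx": 0, "ty": 0, "tz": 0, "ax": 0, "ay": 0, "az": 0, "claw": 2.5},
    {"tx": 0, "ty": 0, "tz": 0, "ax": 0, "ay": 0, "az": 0, "claw": 2.5},
    {"tx": 0, "ty": 0, "tz": 0, "ax": 0, "ay": 0, "az": 0, "claw": 2.5}
  ]
}}

```text
time_s: 9.65
tcp_pos: [0.5195, 0.0473, 0.0152]
ee_rot: [[-0.985, 0.174, 0.001], [0.174, 0.985, 0.0], [-0.001, 0.001, -1.0]]
wrist_force: [-0.2, 0.4, 0.4]
gripper_width: 0.395
gripper_force: 30.0
```

Next: lower to the grasp height and release, then return for the third cap at (0.4505, 0.3837).

>>> {"name": "drive_tool", "arguments": {
  "rows": [
    {"tx": 0, "ty": 0, "tz": 0.5, "ax": 0, "ay": 0, "az": 0, "claw": 2.5},
    {"tx": 0, "ty": 0, "tz": 0.3, "ax": 0, "ay": 0, "az": 0, "claw": 2.5},
    {"tx": 0, "ty": 0, "tz": 0.05, "ax": 0, "ay": 0, "az": 0, "claw": 2.5},
    {"tx": 0, "ty": 0, "tz": 0, "ax": 0, "ay": 0, "az": 0, "claw": 2.5},
    {"tx": 0, "ty": 0, "tz": 0, "ax": 0, "ay": 0, "az": 0, "claw": 2.5}
  ]
}}

```text
time_s: 10.07
tcp_pos: [0.5194, 0.047, 0.0069]
ee_rot: [[-0.985, 0.175, 0.002], [0.175, 0.985, 0.001], [-0.001, 0.001, -1.0]]
wrist_force: [-0.9, 1.9, 5.4]
gripper_width: 0.391
gripper_force: 30.0
```

>>> {"name": "drive_tool", "arguments": {
  "rows": [
    {"tx": 0, "ty": 0, "tz": 0, "ax": 0, "ay": 0, "az": 0, "claw": 5},
    {"tx": 0, "ty": 0, "tz": 0, "ax": 0, "ay": 0, "az": 0, "claw": 5},
    {"tx": 0, "ty": 0, "tz": 0, "ax": 0, "ay": 0, "az": 0, "claw": 5},
    {"tx": 0, "ty": 0, "tz": -1.4, "ax": 0, "ay": 0, "az": 0, "claw": 5},
    {"tx": 0, "ty": 0, "tz": -3, "ax": 0, "ay": 0, "az": 0, "claw": 5.5},
    {"tx": 0, "ty": 0, "tz": -3, "ax": 0, "ay": 0, "az": 0, "claw": 6},
    {"tx": 1.4, "ty": 3.5, "tz": 0, "ax": 0, "ay": 0, "az": 0, "claw": 6},
    {"tx": 1.5, "ty": 3.8, "tz": 0, "ax": 0, "ay": 0, "az": 0, "claw": 6},
    {"tx": 1.5, "ty": 3.8, "tz": 0, "ax": 0, "ay": 0, "az": 0, "claw": 6},
    {"tx": 1.5, "ty": 3.8, "tz": 0, "ax": 0, "ay": 0, "az": 0, "claw": 6}
  ]
}}

```text
time_s: 10.9
tcp_pos: [0.4863, 0.2048, 0.0802]
ee_rot: [[-0.984, 0.177, 0.0], [0.177, 0.984, 0.0], [-0.0, 0.0, -1.0]]
wrist_force: [0.6, -0.1, -0.4]
gripper_width: 0.686
gripper_force: 0.0
```

>>> {"name": "drive_tool", "arguments": {
  "rows": [
    {"tx": 1.5, "ty": 3.8, "tz": 0, "ax": 0, "ay": 0, "az": 0, "claw": 6},
    {"tx": 1.5, "ty": 3.8, "tz": 0, "ax": 0, "ay": 0, "az": 0, "claw": 6},
    {"tx": 1.5, "ty": 3.8, "tz": 0, "ax": 0, "ay": 0, "az": 0, "claw": 6},
    {"tx": 1.5, "ty": 3.8, "tz": 0, "ax": 0, "ay": 0, "az": 0, "claw": 6},
    {"tx": 0.8, "ty": 1.8, "tz": 0, "ax": 0, "ay": 0, "az": 0, "claw": 6},
    {"tx": 0, "ty": 0, "tz": 0, "ax": 0, "ay": 0, "az": 0, "claw": 6},
    {"tx": 0, "ty": 0, "tz": 0, "ax": 0, "ay": 0, "az": 0, "claw": 6}
  ]
}}

```text
time_s: 11.48
tcp_pos: [0.4489, 0.3836, 0.0793]
ee_rot: [[-0.985, 0.174, -0.001], [0.174, 0.985, -0.001], [0.001, -0.001, -1.0]]
wrist_force: [-0.2, -0.6, -0.4]
gripper_width: 0.693
gripper_force: 0.0
```

>>> {"name": "drive_tool", "arguments": {
  "rows": [
    {"tx": -0.1, "ty": 0, "tz": 3, "ax": 0, "ay": 0, "az": 0, "claw": 6},
    {"tx": 0, "ty": 0, "tz": 2.5, "ax": 0, "ay": 0, "az": 0, "claw": 6},
    {"tx": 0, "ty": 0, "tz": 1.3, "ax": 0, "ay": 0, "az": 0, "claw": 6},
    {"tx": 0, "ty": 0, "tz": 0.5, "ax": 0, "ay": 0, "az": 0, "claw": 6},
    {"tx": 0, "ty": 0, "tz": 0, "ax": 0, "ay": 0, "az": 0, "claw": 5},
    {"tx": 0, "ty": 0, "tz": 0, "ax": 0, "ay": 0, "az": 0, "claw": 2.5},
    {"tx": 0, "ty": 0, "tz": 0, "ax": 0, "ay": 0, "az": 0, "claw": 2.5},
    {"tx": 0, "ty": 0, "tz": 0, "ax": 0, "ay": 0, "az": 0, "claw": 2.5},
    {"tx": 0, "ty": 0, "tz": 0, "ax": 0, "ay": 0, "az": 0, "claw": 2.5},
    {"tx": 0, "ty": 0, "tz": 0, "ax": 0, "ay": 0, "az": 0, "claw": 2.5}
  ]
}}

```text
time_s: 12.32
tcp_pos: [0.4511, 0.3831, 0.0078]
ee_rot: [[-0.985, 0.175, 0.001], [0.175, 0.985, 0.001], [-0.001, 0.001, -1.0]]
wrist_force: [0.3, -0.9, 1.1]
gripper_width: 0.393
gripper_force: 30.0
```

>>> {"name": "drive_tool", "arguments": {
  "rows": [
    {"tx": 0, "ty": 0, "tz": -2, "ax": 0, "ay": 0, "az": 0, "claw": 2.5},
    {"tx": 0, "ty": 0, "tz": -4, "ax": 0, "ay": 0, "az": 0, "claw": 2.5},
    {"tx": -0.5, "ty": -2, "tz": 0, "ax": 0, "ay": 0, "az": 0, "claw": 2.5},
    {"tx": -0.9, "ty": -4, "tz": 0, "ax": 0, "ay": 0, "az": 0, "claw": 2.5},
    {"tx": -0.9, "ty": -4, "tz": 0, "ax": 0, "ay": 0, "az": 0, "claw": 2.5},
    {"tx": -0.9, "ty": -4, "tz": 0, "ax": 0, "ay": 0, "az": 0, "claw": 2.5},
    {"tx": -0.9, "ty": -4, "tz": 0, "ax": 0, "ay": 0, "az": 0, "claw": 2.5},
    {"tx": -0.9, "ty": -4, "tz": 0, "ax": 0, "ay": 0, "az": 0, "claw": 2.5},
    {"tx": -0.9, "ty": -4, "tz": 0, "ax": 0, "ay": 0, "az": 0, "claw": 2.5},
    {"tx": -0.7, "ty": -3, "tz": 0, "ax": 0, "ay": 0, "az": 0, "claw": 2.5}
  ]
}}

```text
time_s: 13.15
tcp_pos: [0.464, 0.0831, 0.0673]
ee_rot: [[-0.984, 0.176, -0.0], [0.176, 0.984, -0.0], [0.0, -0.0, -1.0]]
wrist_force: [0.2, -0.5, -0.3]
gripper_width: 0.388
gripper_force: 30.0
```

>>> {"name": "drive_tool", "arguments": {
  "rows": [
    {"tx": -0.5, "ty": -2.8, "tz": 0, "ax": 0, "ay": 0, "az": 0, "claw": 2.5},
    {"tx": 0, "ty": 0, "tz": 0, "ax": 0, "ay": 0, "az": 0, "claw": 2.5},
    {"tx": 0, "ty": 0, "tz": 2.5, "ax": 0, "ay": 0, "az": 0, "claw": 2.5},
    {"tx": 0, "ty": 0, "tz": 1.5, "ax": 0, "ay": 0, "az": 0, "claw": 2.5},
    {"tx": 0, "ty": 0, "tz": 1.2, "ax": 0, "ay": 0, "az": 0, "claw": 2.5},
    {"tx": 0, "ty": 0, "tz": 0, "ax": 0, "ay": 0, "az": 0, "claw": 2.5},
    {"tx": 0, "ty": 0, "tz": 0, "ax": 0, "ay": 0, "az": 0, "claw": 2.5},
    {"tx": 0, "ty": 0, "tz": 0, "ax": 0, "ay": 0, "az": 0, "claw": 2.5}
  ]
}}

```text
time_s: 13.82
tcp_pos: [0.4655, 0.0578, 0.0157]
ee_rot: [[-0.985, 0.175, 0.001], [0.175, 0.985, 0.0], [-0.001, 0.001, -1.0]]
wrist_force: [-0.3, -0.2, -0.3]
gripper_width: 0.39
gripper_force: 30.0
```

>>> {"name": "drive_tool", "arguments": {
  "rows": [
    {"tx": 0, "ty": 0, "tz": 0.5, "ax": 0, "ay": 0, "az": 0, "claw": 2.5},
    {"tx": 0, "ty": 0, "tz": 0.25, "ax": 0, "ay": 0, "az": 0, "claw": 2.5},
    {"tx": 0, "ty": 0, "tz": 0.05, "ax": 0, "ay": 0, "az": 0, "claw": 2.5},
    {"tx": 0, "ty": 0, "tz": 0, "ax": 0, "ay": 0, "az": 0, "claw": 2.5},
    {"tx": 0, "ty": 0, "tz": 0, "ax": 0, "ay": 0, "az": 0, "claw": 2.5}
  ]
}}

```text
time_s: 14.23
tcp_pos: [0.4653, 0.0576, 0.0078]
ee_rot: [[-0.985, 0.175, 0.001], [0.175, 0.985, 0.001], [-0.001, 0.001, -1.0]]
wrist_force: [-1.7, 0.9, 5.8]
gripper_width: 0.393
gripper_force: 30.0
```

>>> {"name": "drive_tool", "arguments": {
  "rows": [
    {"tx": 0, "ty": 0, "tz": 0, "ax": 0, "ay": 0, "az": 0, "claw": 5},
    {"tx": 0, "ty": 0, "tz": 0, "ax": 0, "ay": 0, "az": 0, "claw": 5},
    {"tx": 0, "ty": 0, "tz": 0, "ax": 0, "ay": 0, "az": 0, "claw": 5},
    {"tx": 0, "ty": 0, "tz": -1.4, "ax": 0, "ay": 0, "az": 0, "claw": 5},
    {"tx": 0, "ty": 0, "tz": -3, "ax": 0, "ay": 0, "az": 0, "claw": 5.0},
    {"tx": 0, "ty": 0, "tz": -4, "ax": 0, "ay": 0, "az": 0, "claw": 4},
    {"tx": 0, "ty": 0, "tz": -4, "ax": 0, "ay": 0, "az": 0, "claw": 3.5},
    {"tx": 0, "ty": 0, "tz": -4, "ax": 0, "ay": 0, "az": 0.1, "claw": 3.5},
    {"tx": 0, "ty": 0, "tz": -3, "ax": 0, "ay": 0, "az": 0.11, "claw": 3.5},
    {"tx": 0, "ty": 0, "tz": 0, "ax": 0, "ay": 0, "az": 0.11, "claw": 3.5}
  ]
}}

```text
time_s: 15.07
tcp_pos: [0.4686, 0.0583, 0.208]
ee_rot: [[-0.877, 0.48, 0.014], [0.48, 0.877, 0.004], [-0.01, 0.01, -1.0]]
wrist_force: [0.3, 0.8, 0.2]
gripper_width: 0.409
gripper_force: 0.0
```

```bash
python3 - <<'E'
from h import *
print(sense()["joints"])
E
```

```text
[  26.96434137    7.32046087  -22.04387717    0.14961987  -59.8330086
 -145.71214196]
```

>>> {"name": "drive_tool", "arguments": {
  "rows": [
    {"tx": 0, "ty": 0, "tz": 0, "ax": 0, "ay": 0, "az": -0.1, "claw": 3.5},
    {"tx": 0, "ty": 0, "tz": 0, "ax": 0, "ay": 0, "az": -0.12, "claw": 3.5},
    {"tx": 0, "ty": 0, "tz": 0, "ax": 0, "ay": 0, "az": -0.12, "claw": 3.5},
    {"tx": 0, "ty": 0, "tz": 0, "ax": 0, "ay": 0, "az": -0.12, "claw": 3.5},
    {"tx": 0, "ty": 0, "tz": 0, "ax": 0, "ay": 0, "az": -0.12, "claw": 3.5},
    {"tx": 0, "ty": 0, "tz": 0, "ax": 0, "ay": 0, "az": -0.12, "claw": 3.5},
    {"tx": 0, "ty": 0, "tz": 0, "ax": 0, "ay": 0, "az": -0.12, "claw": 3.5},
    {"tx": 0, "ty": 0, "tz": 0, "ax": 0, "ay": 0, "az": -0.12, "claw": 3.5},
    {"tx": 0, "ty": 0, "tz": 0, "ax": 0, "ay": 0, "az": -0.12, "claw": 3.5},
    {"tx": 0, "ty": 0, "tz": 0, "ax": 0, "ay": 0, "az": -0.12, "claw": 3.5}
  ]
}}

```text
time_s: 15.9
tcp_pos: [0.4645, 0.0571, 0.2006]
ee_rot: [[-0.772, -0.636, -0.001], [-0.636, 0.772, -0.0], [0.001, 0.0, -1.0]]
wrist_force: [0.3, 0.2, 0.0]
gripper_width: 0.403
gripper_force: 0.0
```

>>> {"name": "drive_tool", "arguments": {
  "rows": [
    {"tx": 0, "ty": 0, "tz": 0, "ax": 0, "ay": 0, "az": -0.12, "claw": 3.5},
    {"tx": 0, "ty": 0, "tz": 0, "ax": 0, "ay": 0, "az": -0.12, "claw": 3.5},
    {"tx": 0, "ty": 0, "tz": 0, "ax": 0, "ay": 0, "az": -0.12, "claw": 3.5},
    {"tx": 0, "ty": 0, "tz": 0, "ax": 0, "ay": 0, "az": -0.12, "claw": 3.5},
    {"tx": 0, "ty": 0, "tz": 0, "ax": 0, "ay": 0, "az": -0.12, "claw": 3.5},
    {"tx": 0, "ty": 0, "tz": 0, "ax": 0, "ay": 0, "az": -0.12, "claw": 3.5},
    {"tx": 0, "ty": 0, "tz": 0, "ax": 0, "ay": 0, "az": -0.12, "claw": 3.5},
    {"tx": 0, "ty": 0, "tz": 0, "ax": 0, "ay": 0, "az": 0, "claw": 3.5},
    {"tx": 0, "ty": 0, "tz": 0, "ax": 0, "ay": 0, "az": 0, "claw": 3.5}
  ]
}}

```text
time_s: 16.65
tcp_pos: [0.4646, 0.0571, 0.2007]
ee_rot: [[-0.05, -0.999, -0.001], [-0.999, 0.05, -0.0], [0.0, 0.001, -1.0]]
wrist_force: [-0.3, -0.1, -0.2]
gripper_width: 0.397
gripper_force: 0.0
```

```bash
python3 - <<'E'
from h import *
print(sense()["joints"])
E
```

```text
[ 2.69672291e+01  7.75456534e+00 -2.25933564e+01 -9.95421641e-03
 -5.96914148e+01 -2.98405831e+01]
```

>>> {"name": "drive_tool", "arguments": {
  "rows": [
    {"tx": 2, "ty": -0.3, "tz": 0, "ax": 0, "ay": 0, "az": -0.02, "claw": 3.5},
    {"tx": 4, "ty": -0.5, "tz": 0, "ax": 0, "ay": 0, "az": 0, "claw": 3.5},
    {"tx": 4, "ty": -0.5, "tz": 0, "ax": 0, "ay": 0, "az": 0, "claw": 3.5},
    {"tx": 4, "ty": -0.5, "tz": 0, "ax": 0, "ay": 0, "az": 0, "claw": 3.5},
    {"tx": 4, "ty": -0.5, "tz": 0, "ax": 0, "ay": 0, "az": 0, "claw": 3.5},
    {"tx": 4, "ty": -0.5, "tz": 0, "ax": 0, "ay": 0, "az": 0, "claw": 3.5},
    {"tx": 4, "ty": -0.5, "tz": 0, "ax": 0, "ay": 0, "az": 0, "claw": 3.5},
    {"tx": 2.5, "ty": -0.3, "tz": 0, "ax": 0, "ay": 0, "az": 0, "claw": 3.5},
    {"tx": 1, "ty": -0.1, "tz": 0, "ax": 0, "ay": 0, "az": 0, "claw": 3.5},
    {"tx": 0, "ty": 0, "tz": 0, "ax": 0, "ay": 0, "az": 0, "claw": 3.5}
  ]
}}

```text
time_s: 17.48
tcp_pos: [0.4932, -0.2406, 0.2003]
ee_rot: [[-0.033, -0.999, -0.001], [-0.999, 0.033, 0.0], [-0.0, 0.001, -1.0]]
wrist_force: [0.6, -0.1, -0.2]
gripper_width: 0.4
gripper_force: 0.0
```

>>> {"name": "drive_tool", "arguments": {
  "rows": [
    {"tx": 0, "ty": 0, "tz": 3.5, "ax": 0, "ay": 0, "az": 0, "claw": 3.5},
    {"tx": 0, "ty": 0, "tz": 3, "ax": 0, "ay": 0, "az": 0, "claw": 3.5},
    {"tx": 0, "ty": 0, "tz": 0, "ax": 0, "ay": 0, "az": 0, "claw": 3.5},
    {"tx": 0, "ty": 0, "tz": 0, "ax": 0, "ay": 0, "az": 0, "claw": 3.5}
  ]
}}

```text
time_s: 17.82
tcp_pos: [0.4926, -0.2377, 0.1353]
ee_rot: [[-0.026, -1.0, -0.004], [-1.0, 0.026, 0.0], [-0.0, 0.004, -1.0]]
wrist_force: [1.3, 0.1, -0.1]
gripper_width: 0.402
gripper_force: 0.0
```

```bash
python3 - <<'E'
from h import *
im,d=capture("side");a=cv2.resize(im[90:190,225:345],None,fx=4,fy=4,interpolation=cv2.INTER_CUBIC)
b=cv2.resize(im[200:390,210:370],(320,380),interpolation=cv2.INTER_CUBIC);b=cv2.copyMakeBorder(b,0,20,0,0,0)
cv2.imwrite("pics/g2.png",np.hstack([a,b])[...,::-1])
s=sense();print(s["joints"],s["tcp_pos"],proj("side",[s["tcp_pos"]]))
E
```

```text
[ -8.76752546  19.1538809  -17.34519842   0.05860934 -53.46911326
   7.25255435] [ 0.49415859 -0.23815717  0.13700633] [[314.28962058 134.16458951]]
```

View pics/g2.png

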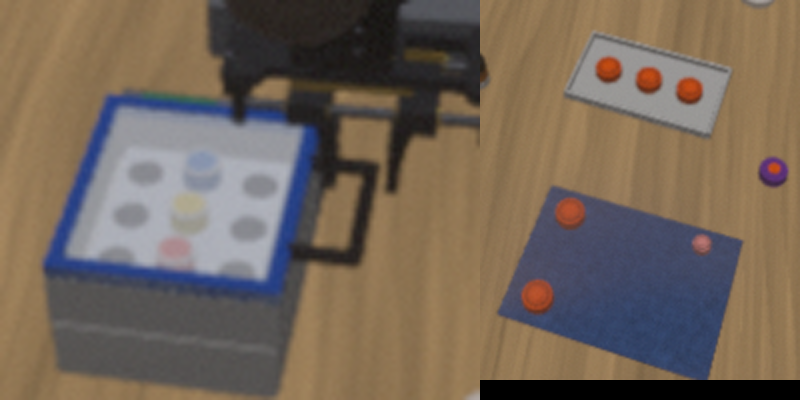

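The tray holds exactly three caps lying flat, at crop (609,69), (648,78) and (689,90). Two orange caps and the pink one remain on the pad. The fingers straddle the bar (crop 365,200) but sit slightly behind it, so I'll shift 6 mm forward and descend.

>>> {"name": "drive_tool", "arguments": {
  "rows": [
    {"tx": 0, "ty": 0.6, "tz": 0, "ax": 0, "ay": 0, "az": 0, "claw": 3.5},
    {"tx": 0, "ty": 0, "tz": 0, "ax": 0, "ay": 0, "az": 0, "claw": 3.5},
    {"tx": 0, "ty": 0, "tz": 1.5, "ax": 0, "ay": 0, "az": 0, "claw": 3.5},
    {"tx": 0, "ty": 0, "tz": 1.5, "ax": 0, "ay": 0, "az": 0, "claw": 3.5},
    {"tx": 0, "ty": 0, "tz": 1.2, "ax": 0, "ay": 0, "az": 0, "claw": 3.5},
    {"tx": 0, "ty": 0, "tz": 0, "ax": 0, "ay": 0, "az": 0, "claw": 3.5},
    {"tx": 0, "ty": 0, "tz": 0, "ax": 0, "ay": 0, "az": 0, "claw": 3.5},
    {"tx": 0, "ty": 0, "tz": 0, "ax": 0, "ay": 0, "az": 0, "claw": 3.5}
  ]
}}

```text
time_s: 18.53
tcp_pos: [0.4885, -0.2387, 0.0956]
ee_rot: [[-0.027, -1.0, 0.003], [-1.0, 0.027, -0.001], [0.001, -0.003, -1.0]]
wrist_force: [-0.6, 0.6, 0.7]
gripper_width: 0.401
gripper_force: 0.0
```

>>> {"name": "drive_tool", "arguments": {
  "rows": [
    {"tx": 0, "ty": 0, "tz": 0, "ax": 0, "ay": 0, "az": 0, "claw": 2.5},
    {"tx": 0, "ty": 0, "tz": 0, "ax": 0, "ay": 0, "az": 0, "claw": 1.8},
    {"tx": 0, "ty": 0, "tz": 0, "ax": 0, "ay": 0, "az": 0, "claw": 1.6},
    {"tx": 0, "ty": 0, "tz": 0, "ax": 0, "ay": 0, "az": 0, "claw": 1.6}
  ]
}}

```text
time_s: 18.87
tcp_pos: [0.4877, -0.2386, 0.0945]
ee_rot: [[-0.027, -1.0, 0.001], [-1.0, 0.027, -0.0], [0.0, -0.001, -1.0]]
wrist_force: [0.8, -0.7, -0.4]
gripper_width: 0.218
gripper_force: 0.0
```

>>> {"name": "drive_tool", "arguments": {
  "rows": [
    {"tx": 0, "ty": 0, "tz": 0, "ax": 0, "ay": 0, "az": 0, "claw": 1.3},
    {"tx": 0, "ty": 0, "tz": 0, "ax": 0, "ay": 0, "az": 0, "claw": 0.8},
    {"tx": 0, "ty": 0, "tz": 0, "ax": 0, "ay": 0, "az": 0, "claw": 0.5},
    {"tx": 0, "ty": 0, "tz": 0, "ax": 0, "ay": 0, "az": 0, "claw": 0.5},
    {"tx": 0, "ty": 0, "tz": 0, "ax": 0, "ay": 0, "az": 0, "claw": 0.5},
    {"tx": 0, "ty": 0, "tz": 0, "ax": 0, "ay": 0, "az": 0, "claw": 0.5}
  ]
}}

```text
time_s: 19.37
tcp_pos: [0.4899, -0.2386, 0.0946]
ee_rot: [[-0.027, -1.0, 0.005], [-1.0, 0.027, -0.001], [0.001, -0.005, -1.0]]
wrist_force: [5.3, 0.4, -1.6]
gripper_width: 0.123
gripper_force: 29.9
```

>>> {"name": "drive_tool", "arguments": {
  "rows": [
    {"tx": 0, "ty": -0.05, "tz": -0.84, "ax": 0, "ay": 0, "az": 0, "claw": 0.5},
    {"tx": 0, "ty": -0.05, "tz": -0.84, "ax": 0, "ay": 0, "az": 0, "claw": 0.5},
    {"tx": 0, "ty": -0.12, "tz": -0.835, "ax": 0, "ay": 0, "az": 0, "claw": 0.5},
    {"tx": 0, "ty": -0.12, "tz": -0.835, "ax": 0, "ay": 0, "az": 0, "claw": 0.5},
    {"tx": 0, "ty": -0.18, "tz": -0.825, "ax": 0, "ay": 0, "az": 0, "claw": 0.5},
    {"tx": 0, "ty": -0.18, "tz": -0.825, "ax": 0, "ay": 0, "az": 0, "claw": 0.5},
    {"tx": 0, "ty": -0.25, "tz": -0.805, "ax": 0, "ay": 0, "az": 0, "claw": 0.5},
    {"tx": 0, "ty": -0.25, "tz": -0.805, "ax": 0, "ay": 0, "az": 0, "claw": 0.5},
    {"tx": 0, "ty": -0.31, "tz": -0.785, "ax": 0, "ay": 0, "az": 0, "claw": 0.5},
    {"tx": 0, "ty": -0.31, "tz": -0.785, "ax": 0, "ay": 0, "az": 0, "claw": 0.5}
  ]
}}

```text
time_s: 20.2
tcp_pos: [0.5089, -0.2396, 0.1759]
ee_rot: [[-0.027, -1.0, 0.007], [-1.0, 0.027, -0.002], [0.001, -0.007, -1.0]]
wrist_force: [9.4, -3.9, -8.8]
gripper_width: 0.124
gripper_force: 30.0
```

>>> {"name": "drive_tool", "arguments": {
  "rows": [
    {"tx": 0, "ty": -0.37, "tz": -0.76, "ax": 0, "ay": 0, "az": 0, "claw": 0.5},
    {"tx": 0, "ty": -0.37, "tz": -0.76, "ax": 0, "ay": 0, "az": 0, "claw": 0.5},
    {"tx": 0, "ty": -0.43, "tz": -0.725, "ax": 0, "ay": 0, "az": 0, "claw": 0.5},
    {"tx": 0, "ty": -0.43, "tz": -0.725, "ax": 0, "ay": 0, "az": 0, "claw": 0.5},
    {"tx": 0, "ty": -0.485, "tz": -0.69, "ax": 0, "ay": 0, "az": 0, "claw": 0.5},
    {"tx": 0, "ty": -0.485, "tz": -0.69, "ax": 0, "ay": 0, "az": 0, "claw": 0.5},
    {"tx": 0, "ty": -0.54, "tz": -0.65, "ax": 0, "ay": 0, "az": 0, "claw": 0.5},
    {"tx": 0, "ty": -0.54, "tz": -0.65, "ax": 0, "ay": 0, "az": 0, "claw": 0.5},
    {"tx": 0, "ty": -0.59, "tz": -0.6, "ax": 0, "ay": 0, "az": 0, "claw": 0.5},
    {"tx": 0, "ty": -0.59, "tz": -0.6, "ax": 0, "ay": 0, "az": 0, "claw": 0.5}
  ]
}}

```text
time_s: 21.03
tcp_pos: [0.5539, -0.242, 0.2426]
ee_rot: [[-0.028, -1.0, -0.002], [-1.0, 0.028, -0.002], [0.002, 0.002, -1.0]]
wrist_force: [4.3, -8.3, -7.7]
gripper_width: 0.127
gripper_force: 29.9
```

>>> {"name": "drive_tool", "arguments": {
  "rows": [
    {"tx": 0, "ty": 0, "tz": 0, "ax": 0, "ay": 0, "az": 0, "claw": 0.5},
    {"tx": 0, "ty": 0, "tz": 0, "ax": 0, "ay": 0, "az": 0, "claw": 0.5},
    {"tx": 0, "ty": 0, "tz": 0, "ax": 0, "ay": 0, "az": 0, "claw": 0.5},
    {"tx": 0, "ty": 0, "tz": 0, "ax": 0, "ay": 0, "az": 0, "claw": 0.5}
  ]
}}

```text
time_s: 21.37
tcp_pos: [0.5537, -0.242, 0.2424]
ee_rot: [[-0.029, -1.0, -0.002], [-1.0, 0.029, -0.002], [0.002, 0.002, -1.0]]
wrist_force: [3.9, -8.5, -7.5]
gripper_width: 0.123
gripper_force: 29.9
```

```bash
python3 - <<'E'
from h import *
im,d=capture("side");t,dt=capture("top");np.savez("fin.npz",im=im,d=d,t=t,dt=dt)
a=cv2.resize(im[50:190,200:330],None,fx=4,fy=4,interpolation=cv2.INTER_CUBIC)
cv2.imwrite("pics/g3.png",a[...,::-1])
b=cv2.resize(t[140:250,310:420],None,fx=5,fy=5,interpolation=cv2.INTER_CUBIC);cv2.imwrite("pics/g4.png",b[...,::-1])
s=sense();print(s["tcp_pos"],s["wrist_force"],s["moment"])
E
```

```text
[ 0.55364494 -0.2420212   0.24240486] [ 3.2169308  -7.05573255 -6.73859885] [-2.16741574 -0.96363806 -0.18533324]
```

View pics/g3.png

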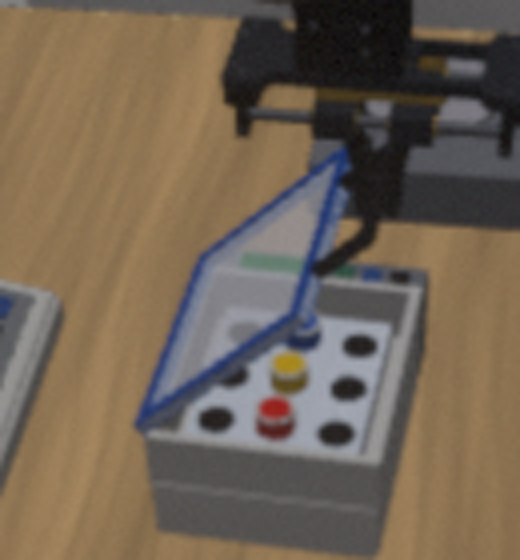

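View pics/g4.png

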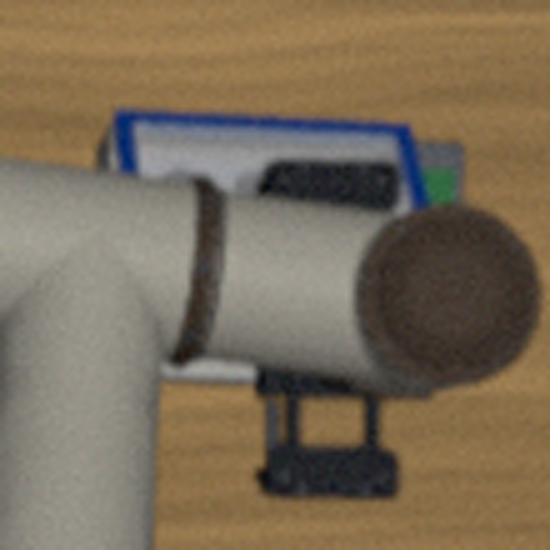

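The side crop shows the lid open with the bar in the fingers. The near lid edge runs from the hinge corner (140,422) to the front corner (298,318). I'll measure the angle from that.

```bash
python3 - <<'E'
from h import *
f=lambda u,v:(200+(u+.5)/4-.5,50+(v+.5)/4-.5)
n=np.array([.03,1,0]);n/=np.linalg.norm(n)
def hit(u,v,c):
    o,d=ray("side",*f(u,v));return o+d*((c-n@o)/(n@d))
cL=n@np.array([.62,-.149,0])
for (a,b,c) in (((140,420),(297,317),cL),((205,260),(348,152),cL-.2),((140,420),(297,317),cL+.003)):
    P,Q=hit(*a,c),hit(*b,c);print(P,Q,np.linalg.norm(P-Q),np.degrees(np.arctan2(Q[2]-P[2],P[0]-Q[0])))
# depth fit of lid plane: predicted hinge model
H=np.array([.490+.215,-.245,.1015])
z=np.load("fin.npz");d=z["d"]
pts=[]
for u,v in [(x,y) for x in range(240,285) for y in range(85,160)]:
    if d[v,u]>0:
        h=cv2.cvtColor(z["im"][v:v+1,u:u+1],cv2.COLOR_RGB2HSV)[0,0]
        if 105<h[0]<128 and h[1]>130: 
            p=world("side",u,v,d[v,u])
            if p[2]>.1:pts.append(p)
p=np.array(pts);print(len(p))
if len(p)>20:
    for _ in range(3):
        c=np.median(p,0);w=np.linalg.svd(p-p.mean(0))[2][2];r=abs((p-p.mean(0))@w);p=p[r<max(.004,2*np.median(r))]
    w*=np.sign(w[2]);print(len(p),w,np.degrees(np.arccos(w[2])))
E
```

```text
[ 0.71085189 -0.15172556  0.11402026] [ 0.5961088  -0.14828326  0.2192016 ] 0.1556950225775547 42.51049218495478
[ 0.70069316 -0.35151077  0.10264658] [ 0.58698505 -0.34809953  0.2116789 ] 0.1575728958926569 43.797419697130074
[ 0.70995659 -0.14869735  0.11687272] [ 0.59562306 -0.14526734  0.22167863] 0.15513929472164967 42.51049218495482
123
122 [ 0.69475829 -0.03876332  0.71819797] 44.094098493395215
```

Finger kinematics and the depth-plane fit both give about 44°, so I'll add 1° along the arc.

>>> {"name": "drive_tool", "arguments": {
  "rows": [
    {"tx": 0, "ty": -0.14, "tz": -0.14, "ax": 0, "ay": 0, "az": 0, "claw": 0.5},
    {"tx": 0, "ty": -0.14, "tz": -0.14, "ax": 0, "ay": 0, "az": 0, "claw": 0.5},
    {"tx": 0, "ty": 0, "tz": 0, "ax": 0, "ay": 0, "az": 0, "claw": 0.5},
    {"tx": 0, "ty": 0, "tz": 0, "ax": 0, "ay": 0, "az": 0, "claw": 0.5},
    {"tx": 0, "ty": 0, "tz": 0, "ax": 0, "ay": 0, "az": 0, "claw": 0.5},
    {"tx": 0, "ty": 0, "tz": 0, "ax": 0, "ay": 0, "az": 0, "claw": 0.5}
  ]
}}

```text
time_s: 21.97
tcp_pos: [0.5564, -0.2421, 0.2452]
ee_rot: [[-0.029, -1.0, -0.002], [-1.0, 0.029, -0.002], [0.002, 0.002, -1.0]]
wrist_force: [3.4, -7.3, -6.7]
gripper_width: 0.128
gripper_force: 30.0
```

```bash
python3 - <<'E'
from h import *
im,D=capture("side");pts=[]
hs=cv2.cvtColor(im,cv2.COLOR_RGB2HSV)
for u,v in [(x,y) for x in range(235,290) for y in range(80,160)]:
    h=hs[v,u]
    if D[v,u]>0 and 105<h[0]<128 and h[1]>130:
        p=world("side",u,v,D[v,u])
        if p[2]>.1:pts.append(p)
p=np.array(pts)
for _ in range(3):
    w=np.linalg.svd(p-p.mean(0))[2][2];r=abs((p-p.mean(0))@w);p=p[r<max(.004,2*np.median(r))]
print(len(p),w,np.degrees(np.arccos(abs(w[2]))))
s=sense();x,y,z=s["tcp_pos"];print(s["tcp_pos"],s["wrist_force"],s["gripper_width"],s["gripper_force"],np.abs(s["joint_velocities"]).max(),np.degrees(np.arctan2(z-.0946+.005,.215-(x-.490)))-1.33)
E
```

```text
170 [ 0.70753606 -0.03756052  0.70567835] 45.115626912731116
[ 0.55638299 -0.24215574  0.24519403] [ 3.33285202 -7.13370032 -6.59408296] 0.12239748409176339 29.95882272720337 0.09152530852291284 44.98383655610011
```

Both measures now read 45.0–45.1°, and the arm is still, so I'm handing it in.

```bash
python3 -c "
from station import finish_job
print(finish_job())"
```

```text
the job is handed in; nothing more can be done
None
```

Job handed in: three orange caps lie flat in the white tray, the other two and the pink one are still on the pad, and the gripper is still holding the heater lid at about 45° (measured 45.0–45.1°).

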